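Click the tablet dispenser's thumbwheel round to its chute and press release

TASK

With a fingertip, flick the lobes of the tablet dispenser's thumbwheel so that it clicks round clockwise (seen from above) until its one long lobe points straight out over the chute, without going past it; then press the round release button fully down and let it come back up. Do it gently: nothing is picked up, the dispenser stays where it stands, and the things around it are left alone.

Things in the scene. Friction and masses are not known exactly. Their poses are not given: they have to be found in the camera images.
- dispenser: The tablet dispenser: a white round drum, 156 mm across and 55 mm high, standing loose on the worktop (about 1.4 to 2.1 kg); origin at the centre of its underside, on the wheel's axis. Along its own -x, an open metal chute (40 mm wide, top at 50 mm) sticks out to 130 mm from the axis. Towards its own +y, a white console (75 x 75 mm, 50 mm high, centre 120 mm from the axis) carries the release button. Its own z is up.
- hub (a point): Centre of the thumbwheel's top face, on its axis, 76 mm above the worktop. The grey wheel lies flat over the drum: hub 68 mm across, from which 8 straight radial lobes stick out every 45 degrees, each 10 mm wide with a round end, spanning 60 to 76 mm above the worktop (5 mm free over the drum). Seven lobes reach 67 mm from the axis, the eighth (the long lobe) 90 mm. Between neighbouring lobes there is about 34 mm of open gap at 58 mm from the axis.
- long_tip (a point): Tip of the long lobe, on its top edge, 90 mm from the wheel's axis.
- wheel (a joint): Turn of the thumbwheel in rad, growing clockwise seen from above; 0 when the long lobe points along the chute (dispenser's own -x). It clicks into rest at every 45 degrees (0.785 rad), starting 2, 3 or 4 clicks before 0 (about -1.57, -2.36 or -3.14). Pushing a lobe takes about 2 to 4 N at its end; once pushed more than half a click it snaps on to the next rest by itself, and it springs back if let go before.
- chute_end (a point): Middle of the chute's open end, 130 mm from the wheel's axis, 42 mm above the worktop: the direction in which the long lobe has to point.
- button_top (a point): Centre of the top of the release button: a grey round button 28 mm across on the console, its top 62 mm above the worktop when up.
- release (a joint): How far the release button is pressed, m: 0 up, 0.006 fully down. It springs back; it takes 1.5 N to start and 5 N to be fully down.
- cup: Small clear open cup, 60 mm across, 28 mm high, standing beyond the chute's end; origin centre of its underside. Leave alone.
- glue_stick: Blue stick with a white cap, 28 mm across, 90 mm high, standing behind the wheel about 150 mm from its axis; origin centre of its underside. Leave alone.
- pliers: Small pliers with blue handles, 160 mm long, lying beside the dispenser; origin under the middle. Leave alone.
- printed_clip: Green printed U-shaped clip, 50 x 30 x 30 mm, near the console; origin centre of its underside. Leave alone.
- screwdriver: Screwdriver lying on the left of the worktop. Leave alone.
- tape_roll: Roll of paper tape, 90 mm across, 24 mm high, on the right of the worktop; origin centre of its underside. Leave alone.
- spare_box: Small cardboard box 70 x 100 x 45 mm on the left of the worktop; origin centre of its underside. Leave alone.

How it is judged (in metres and radians):
On the way, in this order (a step that is already met when the one before it is completed fails the run):
1. the long lobe rests over the chute (value of joint wheel between -0.15 and 0.15 rad and velocity of joint wheel between -0.1 and 0.1 rad/s), for 0.2 s.
2. the release button is pressed down (value of joint wheel between -0.15 and 0.15 rad and value of joint release above 0.0045 m), for 0.05 s.
At the end, for the whole second after the job is handed in: The wheel rests in the click where the long lobe points along the chute (within 0.15 rad), the release button has been pressed at least 4.5 mm after that and is up again (within 1.5 mm), and the dispenser stands still within 30 mm of where it was (all of step 1 and value of joint release below 0.0015 m and distance of dispenser from where it was at the start of the episode below 0.03 m and linear speed of dispenser below 0.02 m/s); the robot touches nothing.
It fails at once if the wheel is turned past the chute, or the wrong way round (value of joint wheel above 0.471239 rad or value of joint wheel below -3.69137 rad).
It fails at once if the button is pressed before the long lobe is at the chute (value of joint release above 0.003 m and not (value of joint wheel between -0.3 and 0.3 rad)).
It fails at once if the dispenser is shifted (30 mm), lifted (10 mm) or tipped (distance of dispenser from where it was at the start of the episode above 0.03 m or height (world z) of dispenser above 0.01 m or angle between dispenser's own z axis and vertical above 0.12 rad).
It fails at once if the dispenser is pushed harder than 25 N (contact force between the fingers and dispenser above 25 N).
It fails at once if something standing around is moved by more than 30 mm (distance of any of cup, glue_stick, pliers, printed_clip, screwdriver, tape_roll, spare_box from where it was at the start of the episode above 0.03 m).
It also fails if it takes over 61 s, if anything falls off the work surface, if the arm or the gripper's body presses on something with over 40 N, if the wrist force passes 120 N, or if a joint passes its speed limit or range.

ROBOT

A 6-joint arm with a two-finger parallel gripper is mounted at the origin on the work surface. World frame = base frame: x ahead of the robot, y to its left, z up, the work surface at z = 0. Lengths are in m, angles in degrees, forces in N, time in s.
With the tool pointing down it reaches from about 0.25 to 0.725 m from the base axis. Payload 9.7 kg.
Tool frame: the origin (TCP) lies at the very end of the fingers, on their centre line; the grasp point (between the pads) lies 19 mm behind it; z points along the fingers, y is the line along which they close (so a half turn about z gives the same grasp; the last joint's range is limited). The gripper opens to 85 mm and grips with 20 to 120 N. Pads are 22 mm wide; open, the fingers measure 114 mm over their backs; the gripper's body (76 mm by 85 mm) begins 54 mm behind the grasp point. The pads swing forward as they close: fully open they stand 13 mm farther back than shut.
Start: joints at [67.036, 4.979, 10.078, 95.1, 0, 90], TCP at [0.215, 0.506, 0.198] pointing down, gripper open.
Joint ranges: [-179.16, 179.16], [-48.56, 103.87], [-65.8, 70.77], [-126.05, 130.52], [-82.76, 87.17], [-180, 180]. Speed limits (degrees/s): [127.2, 127.2, 147.25, 180, 180, 180].

INTERFACE

Orientations are given as [roll, pitch, yaw] about the fixed x, y, z axes, in that order (R = Rz(yaw) Ry(pitch) Rx(roll)).
In Python, from workcell import telemetry, optics, workorder gives the robot as it stands.
- The arm moves only by the shell command python3 -m handwheel 'ROWS' [FORCE]. ROWS is JSON, a list of rows, each an object of numbers: "tx", "ty", "tz": the shift along the tool's x, y, z in m; "ax", "ay", "az": the turn, a rotation vector about the tool's x, y, z in degrees; "jaw": the gripper command: -1 is shut, 1 is fully open, values between are in proportion. A call has exactly 10 rows; each row shifts and turns the commanded pose from where the row before left it, along the tool's axes as they then stand; what a row does not reach is not made up. A row lasts 1/8 s, in which the tool goes at most 62.5 mm and 10.7 degrees, less where a joint would pass 70% of its speed; a pose out of reach is approached as far as the arm can. A call is refused whole if a number of a shift passes 0.0625 or a number of a turn 10.7, either way. A call with a gripper value outside its range is refused whole. The fingers move at their own pace and stop on an object; FORCE is the grip in N (left out, the last holds). Time passes only in rows, so rows that do not move let the fingers close, or fill a call up. It gives the time, the measured TCP pose, the force, the opening and the grip force at its end, in the units of the state.
- telemetry.get_obs(): the state, without advancing time (a new reading comes with each control period).
- optics.camera(name): name is "side" or "top" or "wrist"; returns a dict with "color" (400x640x3 uint8, red, green, blue), "K" (3x3 intrinsics, pixels), "k1" (the pictures are not rectified: a ray, as slopes to the right and down, at radius r is drawn at 1 + k1 r^2 times it, then the intrinsics apply), "extrinsics" (4x4, takes a point from camera to world coordinates); the wrist camera has in their place "mount" (4x4, takes a point from camera to tool coordinates, whose origin is the TCP and whose axes are the flange's). Camera axes: x right, y down, z forward; pixel columns grow to the right and rows downward; lengths in m; the calibration is good to about 2 mm. A picture is of the moment at which its call begins: read the wrist's pose just before it. There is no depth.
- workorder.job_done(): hands the job in; it is judged then, once.
The state is a dict: "time": time; "q": joint angles; "qd": joint speeds; "joint_efforts": joint torques, N m; "ee_pos": TCP position; "tcp_rot": TCP orientation; "wrist_force": force on the tool from outside, world axes, zero at the start; "torque": the same for the moment, N m; "opening": finger opening in m; "grasp_force": force on a finger pad.
Only numpy, scipy, OpenCV 4.12 (cv2) and the standard library are available. Lean on these libraries where they do the work, as an engineer would, in place of code of your own. Each camera call takes 0.05 s, during which the arm holds its last target. There are 200 camera calls.

## Working session

There is one attempt and no reset: what is moved stays moved. The work goes in short steps, Python scripts to look and compute and a shell command to move; the robot and the scene stay as the last step left them, time stands still between calls to the robot, and variables do not carry over. Pictures are saved under pics/ and viewed, at most 10 in all, crops included, and the job is handed in when it is done.

```bash
ls; mkdir -p pics; python3 - <<'E'
from workcell import telemetry, optics
import cv2
o=telemetry.get_obs();print(o)
for n in("top","side"):
    c=optics.camera(n);cv2.imwrite(f"pics/{n}0.png",c["color"][:,:,::-1]);print(n,c["K"],c["k1"],c["extrinsics"])
c=optics.camera("wrist");print(c["mount"],c["K"],c["k1"])
E
```

```text
pics
{'time': 0.0, 'q': array([ 6.70364174e+01,  5.01178874e+00,  1.00341971e+01,  9.50985467e+01,
       -8.16337284e-04,  9.00006442e+01]), 'qd': array([-0.03497407, -0.10386358, -0.00965242,  0.03781916,  0.01862709,
       -0.03997791]), 'joint_efforts': array([ 1.90382554e-03, -5.20388746e+01,  4.64801753e+01,  1.65773788e-02,
        1.09615430e-04, -5.07591878e-06]), 'ee_pos': array([0.21448057, 0.50616723, 0.19767418]), 'tcp_rot': array([-1.79923862e+02,  8.17192582e-04,  1.57035774e+02]), 'wrist_force': array([-0.42419697,  0.32790515, -0.13813039]), 'torque': array([ 0.03838933, -0.00832689, -0.01495762]), 'grasp_force': 0.0, 'opening': 0.08549338970861217}
top [[505.6298471    0.         326.06162609]
 [  0.         505.6298471  198.52503019]
 [  0.           0.           1.        ]] -0.05551149841310894 [[ 0.01766878 -0.99706208  0.07453208  0.40596773]
 [-0.9998308  -0.01723784  0.00642131 -0.02373682]
 [-0.00511767 -0.07463293 -0.99719794  1.60338154]
 [ 0.          0.          0.          1.        ]]
side [[504.12547466   0.         321.51094799]
 [  0.         504.12547466 203.84965097]
 [  0.           0.           1.        ]] 0.025700236067070826 [[-0.99757003 -0.04243564  0.05525622  0.46719304]
 [-0.06955361  0.56058576 -0.82517022  1.06273785]
 [ 0.00404077 -0.82700835 -0.56217511  0.79886132]
 [ 0.          0.          0.          1.        ]]
[[-8.29331016e-04 -9.58605997e-01 -2.84734709e-01  7.23633835e-02]
 [ 9.99999180e-01 -5.17029993e-04 -1.17197614e-03 -4.07291944e-05]
 [ 9.76246969e-04 -2.84735447e-01  9.58605639e-01 -1.75422282e-01]
 [ 0.00000000e+00  0.00000000e+00  0.00000000e+00  1.00000000e+00]] [[330.25768349   0.         320.12250328]
 [  0.         330.25768349 194.62560065]
 [  0.           0.           1.        ]] 0.009056201094027364
```

View pics/top0.png

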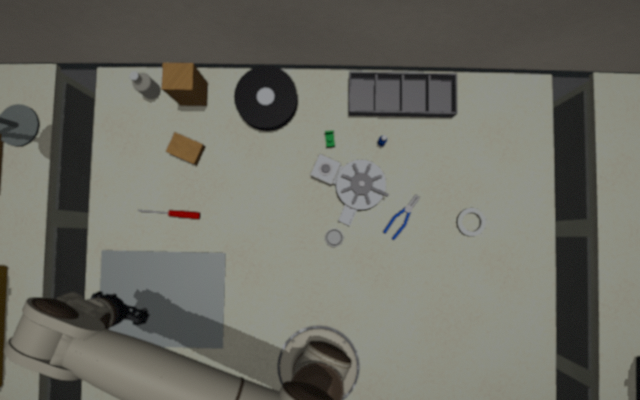

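```bash
cat > h.py <<'E'
import numpy as np, cv2
def ray2plane(c,uv,z,T=None):
    T=c["extrinsics"] if T is None else T
    K=c["K"];k=np.array([c["k1"],0,0,0,0.])
    p=cv2.undistortPoints(np.array(uv,float).reshape(-1,1,2),K,k).reshape(-1,2)
    d=np.c_[p,np.ones(len(p))]@T[:3,:3].T
    o=T[:3,3]; z=np.broadcast_to(z,len(p))
    return o+d*((z-o[2])/d[:,2])[:,None]
def project(c,P,T=None):
    T=c["extrinsics"] if T is None else T
    Q=(np.array(P,float).reshape(-1,3)-T[:3,3])@T[:3,:3]
    return cv2.projectPoints(Q,np.zeros(3),np.zeros(3),c["K"],np.array([c["k1"],0,0,0,0.]))[0].reshape(-1,2)
E
python3 - <<'E'
import cv2
from workcell import optics
from h import *
c=optics.camera("top");im=c["color"][:,:,::-1][115:255,290:490]
cv2.imwrite("pics/topc.png",cv2.resize(im,None,fx=4,fy=4,interpolation=cv2.INTER_CUBIC))
print(ray2plane(c,[(362,184),(387,195),(346,215),(325,168),(334,238),(381,141),(330,139)],[.076,.076,.05,.062,0.028,.09,.03]).round(3))
E
```

```text
[[ 0.566 -0.122  0.076]
 [ 0.534 -0.198  0.076]
 [ 0.472 -0.076  0.05 ]
 [ 0.615 -0.009  0.062]
 [ 0.401 -0.04   0.028]
 [ 0.697 -0.177  0.09 ]
 [ 0.712 -0.023  0.03 ]]
```

View pics/topc.png

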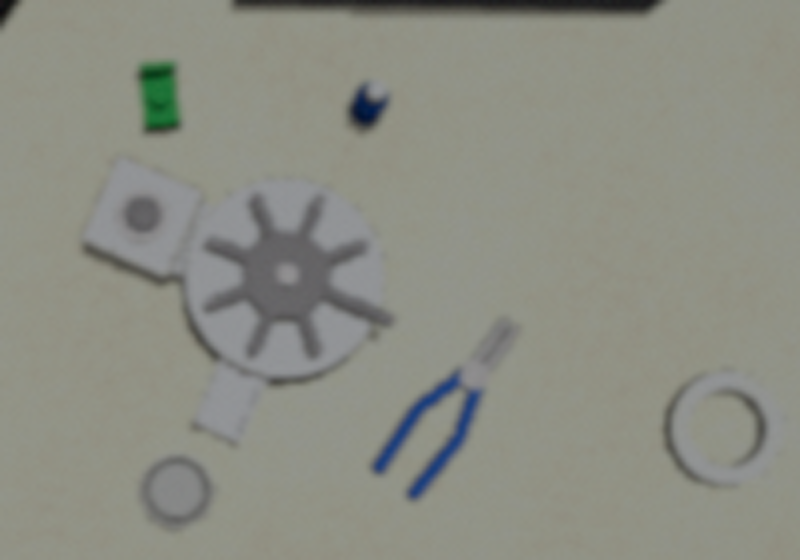

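```bash
R='x'; python3 -m handwheel '[{"tx":-0.03,"ty":-0.026,"jaw":-1},{"tx":-0.03,"ty":-0.026,"jaw":-1},{"tx":-0.03,"ty":-0.026,"jaw":-1},{"tx":-0.03,"ty":-0.026,"jaw":-1},{"tx":-0.03,"ty":-0.026,"jaw":-1},{"tx":-0.03,"ty":-0.026,"jaw":-1},{"tx":-0.03,"ty":-0.026,"jaw":-1},{"tx":-0.03,"ty":-0.026,"jaw":-1},{"tx":-0.03,"ty":-0.026,"jaw":-1},{"tx":-0.03,"ty":-0.026,"jaw":-1}]' && python3 -m handwheel '[{"tx":-0.03,"ty":-0.026,"jaw":-1},{"tx":-0.03,"ty":-0.026,"jaw":-1},{"tx":-0.03,"ty":-0.026,"jaw":-1},{"tx":-0.03,"ty":-0.026,"jaw":-1},{"tx":-0.03,"ty":-0.026,"jaw":-1},{"tx":-0.03,"ty":-0.026,"jaw":-1},{"tx":-0.03,"ty":-0.026,"jaw":-1},{"tx":-0.03,"ty":-0.026,"jaw":-1},{"tx":-0.025,"ty":-0.026,"jaw":-1},{"tx":-0.03,"ty":-0.026,"jaw":-1}]'
cat >> h.py <<'E'
from scipy.spatial.transform import Rotation as Rn
def wrist(name):
    from workcell import telemetry, optics
    o=telemetry.get_obs();c=optics.camera("wrist")
    T=np.eye(4);T[:3,:3]=Rn.from_euler("xyz",o["tcp_rot"],degrees=True).as_matrix();T[:3,3]=o["ee_pos"]
    c["extrinsics"]=T@c["mount"];cv2.imwrite(f"pics/{name}.png",c["color"][:,:,::-1])
    np.savez(f"pics/{name}.npz",K=c["K"],k1=c["k1"],extrinsics=c["extrinsics"])
    print(o["time"],o["ee_pos"].round(4),o["tcp_rot"].round(2),o["q"].round(1),o["wrist_force"].round(2),o["opening"])
    return c
E
python3 -c "
from h import *
wrist('w1')"
```

```text
0.2 [0.2145 0.5062 0.1979] [-179.95   -0.    157.03] [67.   5.  10.1 95.1  0.  90. ] [-0.84  0.48 -0.41] 0.08535313089874867$[0]: bad value
```

View pics/w1.png

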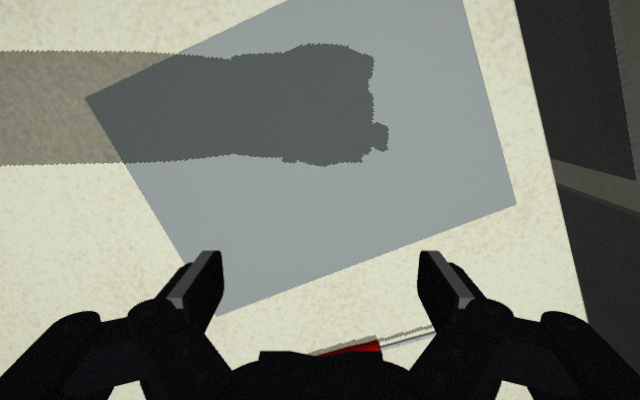

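The move was refused, and the picture shows the open gripper still over the grey mat. The rows probably need every key, so I'll send all of them.

```bash
python3 -m handwheel '[{"tx":-0.03,"ty":-0.026,"tz":0,"ax":0,"ay":0,"az":0,"jaw":-1},{"tx":-0.03,"ty":-0.026,"tz":0,"ax":0,"ay":0,"az":0,"jaw":-1},{"tx":-0.03,"ty":-0.026,"tz":0,"ax":0,"ay":0,"az":0,"jaw":-1},{"tx":-0.03,"ty":-0.026,"tz":0,"ax":0,"ay":0,"az":0,"jaw":-1},{"tx":-0.03,"ty":-0.026,"tz":0,"ax":0,"ay":0,"az":0,"jaw":-1},{"tx":-0.03,"ty":-0.026,"tz":0,"ax":0,"ay":0,"az":0,"jaw":-1},{"tx":-0.03,"ty":-0.026,"tz":0,"ax":0,"ay":0,"az":0,"jaw":-1},{"tx":-0.03,"ty":-0.026,"tz":0,"ax":0,"ay":0,"az":0,"jaw":-1},{"tx":-0.03,"ty":-0.026,"tz":0,"ax":0,"ay":0,"az":0,"jaw":-1},{"tx":-0.03,"ty":-0.026,"tz":0,"ax":0,"ay":0,"az":0,"jaw":-1}]'
```

```text
time: 1.5
ee_pos: [0.3898, 0.1487, 0.1984]
tcp_rot: [180.0, 0.0, 157.0]
wrist_force: [-0.1, 0.8, -0.2]
opening: 0.0001
grasp_force: 0.0
```

```bash
python3 -m handwheel '[{"tx":-0.03,"ty":-0.026,"tz":0,"ax":0,"ay":0,"az":0,"jaw":-1},{"tx":-0.03,"ty":-0.026,"tz":0,"ax":0,"ay":0,"az":0,"jaw":-1},{"tx":-0.03,"ty":-0.026,"tz":0,"ax":0,"ay":0,"az":0,"jaw":-1},{"tx":-0.03,"ty":-0.026,"tz":0,"ax":0,"ay":0,"az":0,"jaw":-1},{"tx":-0.03,"ty":-0.026,"tz":0,"ax":0,"ay":0,"az":0,"jaw":-1},{"tx":-0.03,"ty":-0.026,"tz":0,"ax":0,"ay":0,"az":0,"jaw":-1},{"tx":-0.03,"ty":-0.026,"tz":0,"ax":0,"ay":0,"az":0,"jaw":-1},{"tx":-0.03,"ty":-0.026,"tz":0,"ax":0,"ay":0,"az":0,"jaw":-1},{"tx":-0.03,"ty":-0.026,"tz":0,"ax":0,"ay":0,"az":0,"jaw":-1},{"tx":0,"ty":0,"tz":0,"ax":0,"ay":0,"az":0,"jaw":-1}]'
python3 -c "
from h import *
wrist('w2')"
```

```text
time: 2.75
ee_pos: [0.5471, -0.1728, 0.1972]
tcp_rot: [-180.0, -0.1, 156.9]
wrist_force: [-1.0, 0.6, 0.7]
opening: -0.0002
grasp_force: 0.0
2.75 [ 0.5471 -0.1728  0.1972] [-1.7998e+02 -8.0000e-02  1.5689e+02] [-17.5   8.4  13.7  95.4  -0.    5.6] [-0.97  0.6   0.71] -0.00017979811883068203
```

View pics/w2.png

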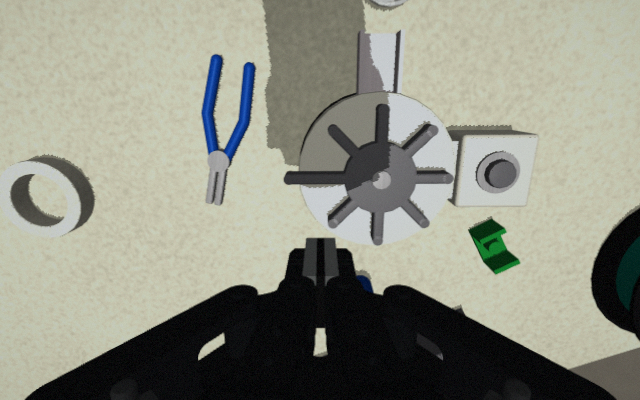

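Hub at about (381,180), long lobe tip (285,178) pointing left, chute end up at (382,32), and button (499,173). The chute is 90° clockwise from the lobe, so that's two clicks.

```bash
python3 - <<'E'
from h import *
z=np.load("pics/w2.npz");c={k:z[k] for k in z}
P=ray2plane(c,[(381,180),(285,178),(381,33),(499,173),(362,280),(387,1)],[.076,.076,.05,.062,.09,.028]);print(P.round(4))
d=P-P[0];print(np.hypot(d[:,0],d[:,1]).round(4),np.degrees(np.arctan2(d[:,1],d[:,0])).round(1))
R=Rn.from_euler("xyz",[180,0,157],degrees=True).as_matrix()
t=np.array([0.5471,-.1728,.1972])
print("tool coords rel TCP",((P-t)@R).round(4))
print(project(c,[t,t+R@[.011,0.0145,0]]))
E
```

```text
[[ 0.5704 -0.1221  0.076 ]
 [ 0.5338 -0.2029  0.076 ]
 [ 0.4519 -0.0738  0.05  ]
 [ 0.6125 -0.0147  0.062 ]
 [ 0.6523 -0.1743  0.09  ]
 [ 0.4269 -0.0547  0.028 ]]
[0.     0.0887 0.1279 0.1153 0.0972 0.1585] [   0.  -114.4  157.8   68.6  -32.5  154.9]
tool coords rel TCP [[-0.0016  0.0558  0.1212]
 [ 0.0005 -0.0329  0.1212]
 [ 0.1263  0.0539  0.1472]
 [ 0.0015  0.1711  0.1352]
 [-0.0975  0.0397  0.1072]
 [ 0.1568  0.0617  0.1692]]
[[320.66309912 228.61529878]
 [346.42145485 210.36214894]]
```

```bash
python3 -m handwheel '[{"tx":-0.016,"ty":-0.012,"tz":0,"ax":0,"ay":0,"az":0,"jaw":-1},{"tx":-0.016,"ty":-0.012,"tz":0,"ax":0,"ay":0,"az":0,"jaw":-1},{"tx":0,"ty":0,"tz":0,"ax":0,"ay":0,"az":0,"jaw":-1},{"tx":0,"ty":0,"tz":0.022,"ax":0,"ay":0,"az":0,"jaw":-1},{"tx":0,"ty":0,"tz":0.022,"ax":0,"ay":0,"az":0,"jaw":-1},{"tx":0,"ty":0,"tz":0.022,"ax":0,"ay":0,"az":0,"jaw":-1},{"tx":0,"ty":0,"tz":0.022,"ax":0,"ay":0,"az":0,"jaw":-1},{"tx":0,"ty":0,"tz":0.022,"ax":0,"ay":0,"az":0,"jaw":-1},{"tx":0,"ty":0,"tz":0.022,"ax":0,"ay":0,"az":0,"jaw":-1},{"tx":0,"ty":0,"tz":0,"ax":0,"ay":0,"az":0,"jaw":-1}]'
python3 -c "
from h import *
wrist('w3')"
```

```text
time: 4.05
ee_pos: [0.5654, -0.2039, 0.0652]
tcp_rot: [180.0, -0.2, 157.1]
wrist_force: [0.1, -0.2, 1.5]
opening: 0.0003
grasp_force: 0.0
4.05 [ 0.5654 -0.2039  0.0652] [ 1.8000e+02 -1.7000e-01  1.5708e+02] [-19.8  11.6   2.7  81.3   0.    3.1] [ 0.14 -0.18  1.54] 0.00028696104316705513
```

View pics/w3.png

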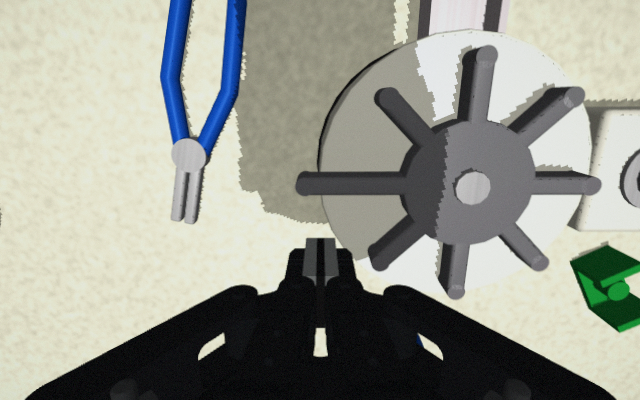

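```bash
python3 -m handwheel '[{"tx":0.007,"ty":0,"tz":0,"ax":0,"ay":0,"az":0,"jaw":-1},{"tx":0.007,"ty":0,"tz":0,"ax":0,"ay":0,"az":0,"jaw":-1},{"tx":0.0056,"ty":-0.0011,"tz":0,"ax":0,"ay":0,"az":4,"jaw":-1},{"tx":0.0056,"ty":-0.0011,"tz":0,"ax":0,"ay":0,"az":4,"jaw":-1},{"tx":0.0056,"ty":-0.0011,"tz":0,"ax":0,"ay":0,"az":4,"jaw":-1},{"tx":0.0056,"ty":-0.0011,"tz":0,"ax":0,"ay":0,"az":4,"jaw":-1},{"tx":0.0056,"ty":-0.0011,"tz":0,"ax":0,"ay":0,"az":4,"jaw":-1},{"tx":0.0056,"ty":-0.0011,"tz":0,"ax":0,"ay":0,"az":4,"jaw":-1},{"tx":0.0056,"ty":-0.0011,"tz":0,"ax":0,"ay":0,"az":4,"jaw":-1},{"tx":0,"ty":0,"tz":0,"ax":0,"ay":0,"az":0,"jaw":-1}]'
python3 -c "
from h import *
wrist('w4')"
```

```text
time: 5.35
ee_pos: [0.5175, -0.1838, 0.0671]
tcp_rot: [180.0, 0.0, 129.1]
wrist_force: [-0.1, -0.0, 0.1]
opening: -0.0003
grasp_force: 0.0
5.35 [ 0.5175 -0.1838  0.0671] [1.7997e+02 5.0000e-02 1.2907e+02] [-19.6   4.2  -5.2  80.5  -0.   31.4] [-0.08 -0.    0.14] -0.0003148423248092946
```

View pics/w4.png

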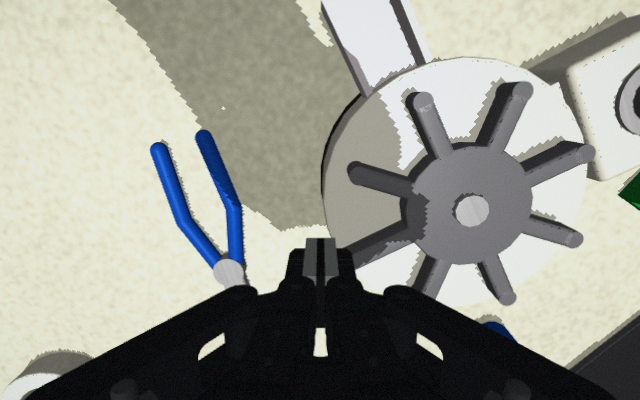

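The wrist view shows a lobe about 27° below left, partly hidden by the fingers, and a lobe at (349,170) that looks short. It isn't clear whether the wheel moved, so I'll check with the fixed cameras.

```bash
python3 - <<'E'
from workcell import optics
from h import *
ims=[]
for n in("top","side"):
    c=optics.camera(n);u,v=project(c,[.56,-.13,.07])[0];print(n,u,v)
    u,v=int(u),int(v)
    ims.append(cv2.resize(c["color"][max(v-50,0):v+50,u-65:u+65,::-1],(780 if 0 else 400,308),interpolation=cv2.INTER_CUBIC))
cv2.imwrite("pics/ts1.png",np.hstack(ims))
E
```

```text
top 364.4047389717748 186.27928804673002
side 316.98231545783113 178.69886208121738
```

View pics/ts1.png

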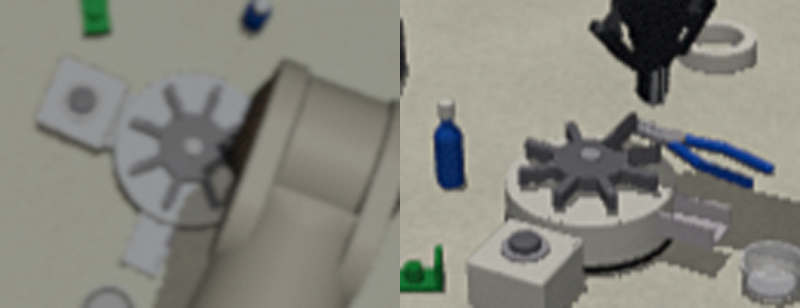

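```bash
python3 - <<'E'
from workcell import optics,telemetry
from h import *
o=telemetry.get_obs();t=o["ee_pos"];print(o["time"],t)
c=optics.camera("side")
P=[t,t+[0,0,.02],t+[0,0,.05]]+[[.5704+.09*np.cos(np.radians(a)),-.1221+.09*np.sin(np.radians(a)),.076] for a in(-114,-159)]
p=(project(c,P)-[316-65,178-50])*[400/130,3.08]+[400,0];print(p.round(0))
u=project(c,t)[0].astype(int)
cv2.imwrite("pics/s2.png",cv2.resize(c["color"][u[1]-25:u[1]+25,u[0]-35:u[0]+30,::-1],None,fx=12,fy=12,interpolation=cv2.INTER_CUBIC)[:600])
E
```

```text
5.5 [ 0.51781655 -0.18403766  0.06670842]
[[653. 131.]
 [653. 112.]
 [654.  83.]
 [637. 111.]
 [686. 140.]]
```

View pics/s2.png

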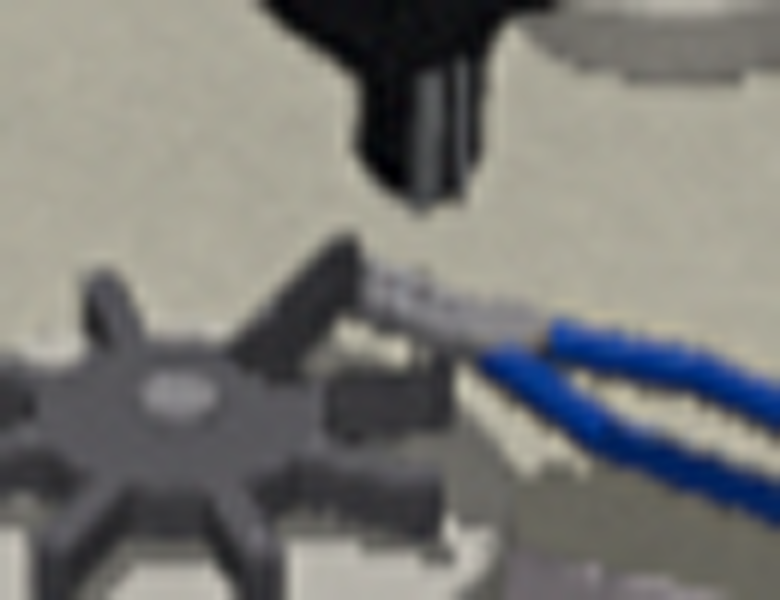

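The side view shows the wheel unmoved, with the long lobe still at its start. The real fingertip hangs about 25 mm above the reported TCP, so the finger passed over the lobe. I'll go back behind the lobe and descend by that amount.

```bash
python3 -m handwheel '[{"tx":-0.0056,"ty":0.0011,"tz":0,"ax":0,"ay":0,"az":-4,"jaw":-1},{"tx":-0.0056,"ty":0.0011,"tz":0,"ax":0,"ay":0,"az":-4,"jaw":-1},{"tx":-0.0056,"ty":0.0011,"tz":0,"ax":0,"ay":0,"az":-4,"jaw":-1},{"tx":-0.0056,"ty":0.0011,"tz":0,"ax":0,"ay":0,"az":-4,"jaw":-1},{"tx":-0.0056,"ty":0.0011,"tz":0,"ax":0,"ay":0,"az":-4,"jaw":-1},{"tx":-0.0056,"ty":0.0011,"tz":0,"ax":0,"ay":0,"az":-4,"jaw":-1},{"tx":-0.0056,"ty":0.0011,"tz":0,"ax":0,"ay":0,"az":-4,"jaw":-1},{"tx":-0.007,"ty":0,"tz":0,"ax":0,"ay":0,"az":0,"jaw":-1},{"tx":-0.007,"ty":0,"tz":0,"ax":0,"ay":0,"az":0,"jaw":-1},{"tx":0,"ty":0,"tz":0,"ax":0,"ay":0,"az":0,"jaw":-1}]'
python3 -m handwheel '[{"tx":0,"ty":0,"tz":0.005,"ax":0,"ay":0,"az":0,"jaw":-1},{"tx":0,"ty":0,"tz":0.005,"ax":0,"ay":0,"az":0,"jaw":-1},{"tx":0,"ty":0,"tz":0.005,"ax":0,"ay":0,"az":0,"jaw":-1},{"tx":0,"ty":0,"tz":0.005,"ax":0,"ay":0,"az":0,"jaw":-1},{"tx":0,"ty":0,"tz":0.005,"ax":0,"ay":0,"az":0,"jaw":-1},{"tx":0,"ty":0,"tz":0.002,"ax":0,"ay":0,"az":0,"jaw":-1},{"tx":0,"ty":0,"tz":0,"ax":0,"ay":0,"az":0,"jaw":-1},{"tx":0,"ty":0,"tz":0,"ax":0,"ay":0,"az":0,"jaw":-1},{"tx":0,"ty":0,"tz":0,"ax":0,"ay":0,"az":0,"jaw":-1},{"tx":0,"ty":0,"tz":0,"ax":0,"ay":0,"az":0,"jaw":-1}]'
python3 - <<'E'
from workcell import optics,telemetry
from h import *
t=telemetry.get_obs()["ee_pos"]
c=optics.camera("side");u=project(c,t)[0].astype(int);print(u,project(c,[t,t+[0,0,.025],t+[0,0,.033]]))
a=cv2.resize(c["color"][u[1]-25:u[1]+25,u[0]-25:u[0]+25,::-1],None,fx=8,fy=8,interpolation=cv2.INTER_CUBIC)
w=wrist("w5")["color"][:,:,::-1][100:300,220:420]
cv2.imwrite("pics/sw.png",np.hstack([a,cv2.resize(w,(400,400))]))
E
```

```text
time: 6.8
ee_pos: [0.5659, -0.2081, 0.0662]
tcp_rot: [-180.0, -0.0, 157.0]
wrist_force: [0.1, -0.2, -0.2]
opening: -0.0001
grasp_force: 0.0
time: 8.05
ee_pos: [0.5656, -0.2079, 0.0395]
tcp_rot: [-180.0, 0.0, 157.0]
wrist_force: [0.2, 1.3, 0.4]
opening: 0.0001
grasp_force: 0.0
[317 173] [[317.12056427 173.71235285]
 [317.11299714 166.31502924]
 [317.11053434 163.9175987 ]]
8.1 [ 0.5656 -0.2079  0.0395] [-1.8000e+02  1.0000e-02  1.5704e+02] [-20.2  12.    0.3  78.4  -0.    2.8] [-0.29  1.06  0.17] 6.496515060649636e-05
```

View pics/sw.png

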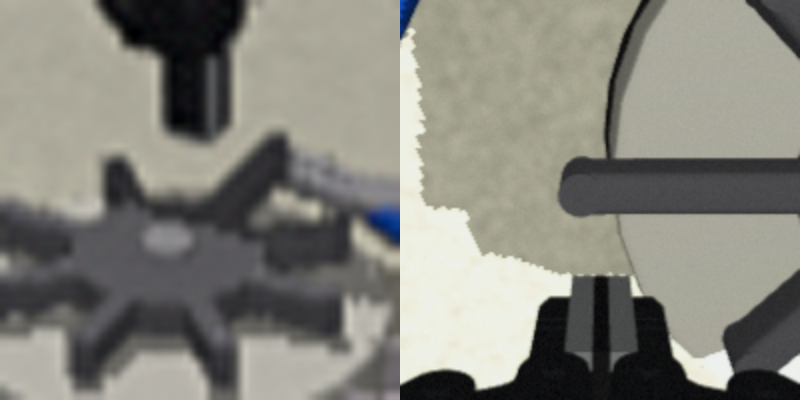

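The side crop puts the fingertip bottom at about z = 0.07, only just under the lobe top. The wrist view shows the tip well behind the long lobe and within its end. I'll go 6 mm lower and push.

```bash
python3 -m handwheel '[{"tx":0,"ty":0,"tz":0.006,"ax":0,"ay":0,"az":0,"jaw":-1},{"tx":0.007,"ty":0,"tz":0,"ax":0,"ay":0,"az":0,"jaw":-1},{"tx":0.007,"ty":0,"tz":0,"ax":0,"ay":0,"az":0,"jaw":-1},{"tx":0.007,"ty":-0.0013,"tz":0,"ax":0,"ay":0,"az":5,"jaw":-1},{"tx":0.007,"ty":-0.0013,"tz":0,"ax":0,"ay":0,"az":5,"jaw":-1},{"tx":0,"ty":0,"tz":0,"ax":0,"ay":0,"az":0,"jaw":-1},{"tx":0,"ty":0,"tz":0,"ax":0,"ay":0,"az":0,"jaw":-1},{"tx":0,"ty":0,"tz":0,"ax":0,"ay":0,"az":0,"jaw":-1},{"tx":0,"ty":0,"tz":0,"ax":0,"ay":0,"az":0,"jaw":-1},{"tx":0,"ty":0,"tz":0,"ax":0,"ay":0,"az":0,"jaw":-1}]'
```

```text
time: 9.4
ee_pos: [0.5391, -0.1988, 0.0334]
tcp_rot: [180.0, 0.0, 147.1]
wrist_force: [1.5, -2.0, 0.4]
opening: 0.0002
grasp_force: 0.7
```

```bash
python3 -m handwheel '[{"tx":0.0056,"ty":-0.001,"tz":0,"ax":0,"ay":0,"az":4,"jaw":-1},{"tx":0.0056,"ty":-0.001,"tz":0,"ax":0,"ay":0,"az":4,"jaw":-1},{"tx":0.0056,"ty":-0.001,"tz":0,"ax":0,"ay":0,"az":4,"jaw":-1},{"tx":0.0056,"ty":-0.001,"tz":0,"ax":0,"ay":0,"az":4,"jaw":-1},{"tx":0.0056,"ty":-0.001,"tz":0,"ax":0,"ay":0,"az":4,"jaw":-1},{"tx":0,"ty":0,"tz":0,"ax":0,"ay":0,"az":0,"jaw":-1},{"tx":0,"ty":0,"tz":0,"ax":0,"ay":0,"az":0,"jaw":-1},{"tx":0,"ty":0,"tz":0,"ax":0,"ay":0,"az":0,"jaw":-1},{"tx":0,"ty":0,"tz":0,"ax":0,"ay":0,"az":0,"jaw":-1},{"tx":0,"ty":0,"tz":0,"ax":0,"ay":0,"az":0,"jaw":-1}]'
python3 -c "
from h import *
wrist('w6')"
```

```text
time: 10.65
ee_pos: [0.5147, -0.1843, 0.0333]
tcp_rot: [-180.0, -0.0, 127.0]
wrist_force: [-0.6, -0.1, 0.4]
opening: 0.0001
grasp_force: 0.0
10.65 [ 0.5147 -0.1843  0.0333] [-180.     -0.    127.05] [-19.7   4.6  -8.6  76.8   0.   33.3] [-0.55 -0.09  0.4 ] 0.00010269172208750812
```

View pics/w6.png

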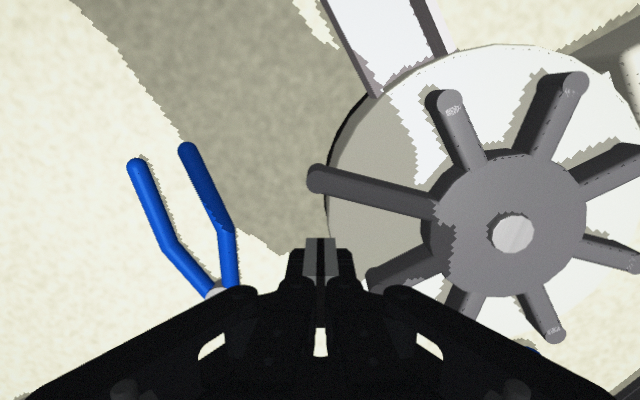

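The long lobe has moved one click: its tip is at (315,178) with the hub at (513,233). The finger is 17° behind it, so I'll do the second push.

```bash
python3 -m handwheel '[{"tx":0.0072,"ty":-0.0014,"tz":0,"ax":0,"ay":0,"az":5,"jaw":-1},{"tx":0.0072,"ty":-0.0014,"tz":0,"ax":0,"ay":0,"az":5,"jaw":-1},{"tx":0.0072,"ty":-0.0014,"tz":0,"ax":0,"ay":0,"az":5,"jaw":-1},{"tx":0.0057,"ty":-0.0011,"tz":0,"ax":0,"ay":0,"az":4,"jaw":-1},{"tx":0.0057,"ty":-0.0011,"tz":0,"ax":0,"ay":0,"az":4,"jaw":-1},{"tx":0.0057,"ty":-0.0011,"tz":0,"ax":0,"ay":0,"az":4,"jaw":-1},{"tx":0.0057,"ty":-0.0011,"tz":0,"ax":0,"ay":0,"az":4,"jaw":-1},{"tx":0.0057,"ty":-0.0011,"tz":0,"ax":0,"ay":0,"az":4,"jaw":-1},{"tx":0.0057,"ty":-0.0011,"tz":0,"ax":0,"ay":0,"az":4,"jaw":-1},{"tx":0.0057,"ty":-0.0011,"tz":0,"ax":0,"ay":0,"az":4,"jaw":-1}]'
python3 -m handwheel '[{"tx":0,"ty":0,"tz":0,"ax":0,"ay":0,"az":0,"jaw":-1},{"tx":0,"ty":0,"tz":0,"ax":0,"ay":0,"az":0,"jaw":-1},{"tx":0,"ty":0,"tz":0,"ax":0,"ay":0,"az":0,"jaw":-1},{"tx":0,"ty":0,"tz":0,"ax":0,"ay":0,"az":0,"jaw":-1},{"tx":0,"ty":0,"tz":0,"ax":0,"ay":0,"az":0,"jaw":-1},{"tx":0,"ty":0,"tz":0,"ax":0,"ay":0,"az":0,"jaw":-1},{"tx":0,"ty":0,"tz":0,"ax":0,"ay":0,"az":0,"jaw":-1},{"tx":0,"ty":0,"tz":0,"ax":0,"ay":0,"az":0,"jaw":-1},{"tx":0,"ty":0,"tz":0,"ax":0,"ay":0,"az":0,"jaw":-1},{"tx":0,"ty":0,"tz":0,"ax":0,"ay":0,"az":0,"jaw":-1}]'
python3 -c "
from h import *
wrist('w7')"
```

```text
time: 11.95
ee_pos: [0.4852, -0.1305, 0.0334]
tcp_rot: [180.0, 0.0, 83.9]
wrist_force: [-0.4, -0.1, 0.4]
opening: 0.0001
grasp_force: 0.0
time: 13.2
ee_pos: [0.4853, -0.1306, 0.0334]
tcp_rot: [180.0, 0.0, 84.0]
wrist_force: [-0.5, -0.1, 0.1]
opening: -0.0002
grasp_force: 0.0
13.2 [ 0.4853 -0.1306  0.0334] [180.     0.    84.04] [-15.1  -1.5 -14.8  76.7  -0.   80.9] [-0.49 -0.06  0.06] -0.00022047170828384563
```

View pics/w7.png

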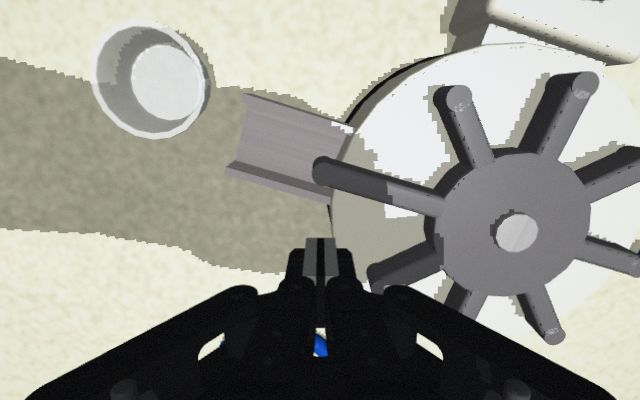

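The long lobe, tip at (320,165), now points along the chute, and there is no contact force. I've now viewed 11 pictures, one over the limit of 10, so the rest will be numeric only. Next I'll lift and move over the button.

```bash
python3 -m handwheel '[{"tx":0,"ty":0,"tz":-0.03,"ax":0,"ay":0,"az":0,"jaw":-1},{"tx":0,"ty":0,"tz":-0.03,"ax":0,"ay":0,"az":0,"jaw":-1},{"tx":0,"ty":0,"tz":-0.03,"ax":0,"ay":0,"az":0,"jaw":-1},{"tx":0.022,"ty":0.0195,"tz":0,"ax":0,"ay":0,"az":0,"jaw":-1},{"tx":0.022,"ty":0.0195,"tz":0,"ax":0,"ay":0,"az":0,"jaw":-1},{"tx":0.022,"ty":0.0195,"tz":0,"ax":0,"ay":0,"az":0,"jaw":-1},{"tx":0.022,"ty":0.0195,"tz":0,"ax":0,"ay":0,"az":0,"jaw":-1},{"tx":0.022,"ty":0.0195,"tz":0,"ax":0,"ay":0,"az":0,"jaw":-1},{"tx":0.022,"ty":0.0195,"tz":0,"ax":0,"ay":0,"az":0,"jaw":-1},{"tx":0,"ty":0,"tz":0,"ax":0,"ay":0,"az":0,"jaw":-1}]'
python3 - <<'E'
from h import *
from workcell import optics
c=wrist("w8");t=np.array([.615,-.012,.062])
print("pred px",project(c,t))
tc=optics.camera("top")
g=cv2.cvtColor(tc["color"],cv2.COLOR_RGB2GRAY)
for n,cc,P in(("wrist",c,t),):
    g=cv2.medianBlur(cv2.cvtColor(cc["color"],cv2.COLOR_RGB2GRAY),5)
    r=cv2.HoughCircles(g,cv2.HOUGH_GRADIENT,1.5,15,param1=80,param2=20,minRadius=12,maxRadius=45)
    for x,y,rr in (r[0][:10] if r is not None else []):print(x,y,rr,ray2plane(cc,[(x,y)],.062).round(4))
E
```

```text
time: 14.5
ee_pos: [0.6161, -0.0103, 0.1226]
tcp_rot: [-180.0, -0.0, 84.1]
wrist_force: [-0.7, 0.2, -0.4]
opening: -0.0001
grasp_force: 0.0
14.5 [ 0.6161 -0.0103  0.1226] [-1.7996e+02 -1.0000e-02  8.4140e+01] [-1.  13.3 11.1 87.8  0.  94.9] [-0.66  0.25 -0.42] -5.3436269931560104e-05
pred px [[319.0896085  199.55578693]]
92.25 234.75 34.95 [[ 0.4381 -0.0223  0.062 ]]
251.25 260.25 35.85 [[ 0.5563 -0.0566  0.062 ]]
318.75 195.75 25.8 [[ 0.6151 -0.009   0.062 ]]
96.75 252.75 44.1 [[ 0.437  -0.0376  0.062 ]]
318.75 281.25 44.1 [[ 0.6075 -0.0808  0.062 ]]
284.25 254.25 40.800003 [[ 0.583  -0.0541  0.062 ]]
315.75 210.75 42.449997 [[ 0.6116 -0.0206  0.062 ]]
80.25 254.25 42.15 [[ 0.4239 -0.0375  0.062 ]]
267.75 255.75 35.85 [[ 0.5699 -0.0541  0.062 ]]
162.75 260.25 44.1 [[ 0.4867 -0.0494  0.062 ]]
```

The button circle is at pixel (319,196), giving (0.615,-0.009), within 2 mm of the TCP. I'll descend, then press in small steps while watching the force.

```bash
python3 -m handwheel '[{"tx":0,"ty":0,"tz":0.013,"ax":0,"ay":0,"az":0,"jaw":-1},{"tx":0,"ty":0,"tz":0.013,"ax":0,"ay":0,"az":0,"jaw":-1},{"tx":0,"ty":0,"tz":0.013,"ax":0,"ay":0,"az":0,"jaw":-1},{"tx":0,"ty":0,"tz":0.013,"ax":0,"ay":0,"az":0,"jaw":-1},{"tx":0,"ty":0,"tz":0.013,"ax":0,"ay":0,"az":0,"jaw":-1},{"tx":0,"ty":0,"tz":0.013,"ax":0,"ay":0,"az":0,"jaw":-1},{"tx":0,"ty":0,"tz":0.003,"ax":0,"ay":0,"az":0,"jaw":-1},{"tx":0,"ty":0,"tz":0.003,"ax":0,"ay":0,"az":0,"jaw":-1},{"tx":0,"ty":0,"tz":0.002,"ax":0,"ay":0,"az":0,"jaw":-1},{"tx":0,"ty":0,"tz":0,"ax":0,"ay":0,"az":0,"jaw":-1}]'
python3 -m handwheel '[{"tx":0,"ty":0,"tz":0.001,"ax":0,"ay":0,"az":0,"jaw":-1},{"tx":0,"ty":0,"tz":0.001,"ax":0,"ay":0,"az":0,"jaw":-1},{"tx":0,"ty":0,"tz":0.001,"ax":0,"ay":0,"az":0,"jaw":-1},{"tx":0,"ty":0,"tz":0.001,"ax":0,"ay":0,"az":0,"jaw":-1},{"tx":0,"ty":0,"tz":0,"ax":0,"ay":0,"az":0,"jaw":-1},{"tx":0,"ty":0,"tz":0,"ax":0,"ay":0,"az":0,"jaw":-1},{"tx":0,"ty":0,"tz":0,"ax":0,"ay":0,"az":0,"jaw":-1},{"tx":0,"ty":0,"tz":0,"ax":0,"ay":0,"az":0,"jaw":-1},{"tx":0,"ty":0,"tz":0,"ax":0,"ay":0,"az":0,"jaw":-1},{"tx":0,"ty":0,"tz":0,"ax":0,"ay":0,"az":0,"jaw":-1}]'
```

```text
time: 15.85
ee_pos: [0.6155, -0.0115, 0.0376]
tcp_rot: [180.0, -0.0, 84.0]
wrist_force: [-0.1, -0.1, -0.2]
opening: 0.0004
grasp_force: 0.0
time: 17.1
ee_pos: [0.6154, -0.0115, 0.0334]
tcp_rot: [180.0, -0.0, 84.0]
wrist_force: [0.3, -0.5, -0.5]
opening: -0.0004
grasp_force: 0.0
```

Still no contact at 0.0334, so I'll go on in 3 mm steps.

```bash
python3 -m handwheel '[{"tx":0,"ty":0,"tz":0.001,"ax":0,"ay":0,"az":0,"jaw":-1},{"tx":0,"ty":0,"tz":0.001,"ax":0,"ay":0,"az":0,"jaw":-1},{"tx":0,"ty":0,"tz":0.001,"ax":0,"ay":0,"az":0,"jaw":-1},{"tx":0,"ty":0,"tz":0,"ax":0,"ay":0,"az":0,"jaw":-1},{"tx":0,"ty":0,"tz":0,"ax":0,"ay":0,"az":0,"jaw":-1},{"tx":0,"ty":0,"tz":0,"ax":0,"ay":0,"az":0,"jaw":-1},{"tx":0,"ty":0,"tz":0,"ax":0,"ay":0,"az":0,"jaw":-1},{"tx":0,"ty":0,"tz":0,"ax":0,"ay":0,"az":0,"jaw":-1},{"tx":0,"ty":0,"tz":0,"ax":0,"ay":0,"az":0,"jaw":-1},{"tx":0,"ty":0,"tz":0,"ax":0,"ay":0,"az":0,"jaw":-1}]'
python3 -c "
from workcell import telemetry as t
o=t.get_obs();print(o['wrist_force'],o['torque'])"
```

```text
time: 18.35
ee_pos: [0.6153, -0.0115, 0.0304]
tcp_rot: [180.0, 0.0, 84.0]
wrist_force: [-0.1, 0.1, 1.1]
opening: -0.0002
grasp_force: 0.0
[-0.06551817  0.14850116  1.11255992] [ 0.00281969 -0.05506752 -0.06205311]
```

```bash
python3 -m handwheel '[{"tx":0,"ty":0,"tz":0.001,"ax":0,"ay":0,"az":0,"jaw":-1},{"tx":0,"ty":0,"tz":0.001,"ax":0,"ay":0,"az":0,"jaw":-1},{"tx":0,"ty":0,"tz":0.001,"ax":0,"ay":0,"az":0,"jaw":-1},{"tx":0,"ty":0,"tz":0,"ax":0,"ay":0,"az":0,"jaw":-1},{"tx":0,"ty":0,"tz":0,"ax":0,"ay":0,"az":0,"jaw":-1},{"tx":0,"ty":0,"tz":0,"ax":0,"ay":0,"az":0,"jaw":-1},{"tx":0,"ty":0,"tz":0,"ax":0,"ay":0,"az":0,"jaw":-1},{"tx":0,"ty":0,"tz":0,"ax":0,"ay":0,"az":0,"jaw":-1},{"tx":0,"ty":0,"tz":0,"ax":0,"ay":0,"az":0,"jaw":-1},{"tx":0,"ty":0,"tz":0,"ax":0,"ay":0,"az":0,"jaw":-1}]'
```

```text
time: 19.6
ee_pos: [0.6154, -0.0115, 0.0274]
tcp_rot: [180.0, 0.0, 84.0]
wrist_force: [0.0, 0.8, 2.9]
opening: 0.0002
grasp_force: 1.2
```

```bash
python3 -m handwheel '[{"tx":0,"ty":0,"tz":0.001,"ax":0,"ay":0,"az":0,"jaw":-1},{"tx":0,"ty":0,"tz":0.001,"ax":0,"ay":0,"az":0,"jaw":-1},{"tx":0,"ty":0,"tz":0.001,"ax":0,"ay":0,"az":0,"jaw":-1},{"tx":0,"ty":0,"tz":0,"ax":0,"ay":0,"az":0,"jaw":-1},{"tx":0,"ty":0,"tz":0,"ax":0,"ay":0,"az":0,"jaw":-1},{"tx":0,"ty":0,"tz":0,"ax":0,"ay":0,"az":0,"jaw":-1},{"tx":0,"ty":0,"tz":0,"ax":0,"ay":0,"az":0,"jaw":-1},{"tx":0,"ty":0,"tz":0,"ax":0,"ay":0,"az":0,"jaw":-1},{"tx":0,"ty":0,"tz":0,"ax":0,"ay":0,"az":0,"jaw":-1},{"tx":0,"ty":0,"tz":0,"ax":0,"ay":0,"az":0,"jaw":-1}]'
```

```text
time: 20.85
ee_pos: [0.6154, -0.0115, 0.0244]
tcp_rot: [180.0, 0.0, 84.0]
wrist_force: [0.2, 0.3, 4.5]
opening: -0.0
grasp_force: 2.1
```

```bash
python3 -m handwheel '[{"tx":0,"ty":0,"tz":0.0005,"ax":0,"ay":0,"az":0,"jaw":-1},{"tx":0,"ty":0,"tz":0.0005,"ax":0,"ay":0,"az":0,"jaw":-1},{"tx":0,"ty":0,"tz":0,"ax":0,"ay":0,"az":0,"jaw":-1},{"tx":0,"ty":0,"tz":0,"ax":0,"ay":0,"az":0,"jaw":-1},{"tx":0,"ty":0,"tz":0,"ax":0,"ay":0,"az":0,"jaw":-1},{"tx":0,"ty":0,"tz":0,"ax":0,"ay":0,"az":0,"jaw":-1},{"tx":0,"ty":0,"tz":0,"ax":0,"ay":0,"az":0,"jaw":-1},{"tx":0,"ty":0,"tz":0,"ax":0,"ay":0,"az":0,"jaw":-1},{"tx":0,"ty":0,"tz":0,"ax":0,"ay":0,"az":0,"jaw":-1},{"tx":0,"ty":0,"tz":0,"ax":0,"ay":0,"az":0,"jaw":-1}]'
```

```text
time: 22.1
ee_pos: [0.6153, -0.0115, 0.0234]
tcp_rot: [180.0, 0.0, 84.0]
wrist_force: [0.6, -1.1, 4.3]
opening: -0.0001
grasp_force: 2.4
```

```bash
python3 -m handwheel '[{"tx":0,"ty":0,"tz":0.0005,"ax":0,"ay":0,"az":0,"jaw":-1},{"tx":0,"ty":0,"tz":0.0005,"ax":0,"ay":0,"az":0,"jaw":-1},{"tx":0,"ty":0,"tz":0,"ax":0,"ay":0,"az":0,"jaw":-1},{"tx":0,"ty":0,"tz":0,"ax":0,"ay":0,"az":0,"jaw":-1},{"tx":0,"ty":0,"tz":0,"ax":0,"ay":0,"az":0,"jaw":-1},{"tx":0,"ty":0,"tz":0,"ax":0,"ay":0,"az":0,"jaw":-1},{"tx":0,"ty":0,"tz":0,"ax":0,"ay":0,"az":0,"jaw":-1},{"tx":0,"ty":0,"tz":0,"ax":0,"ay":0,"az":0,"jaw":-1},{"tx":0,"ty":0,"tz":0,"ax":0,"ay":0,"az":0,"jaw":-1},{"tx":0,"ty":0,"tz":0,"ax":0,"ay":0,"az":0,"jaw":-1}]'
```

```text
time: 23.35
ee_pos: [0.6155, -0.0115, 0.0231]
tcp_rot: [180.0, -0.0, 84.0]
wrist_force: [-2.7, -0.7, 9.7]
opening: -0.0001
grasp_force: 4.8
```

The end stop is reached: 9.7 N, and z no longer follows the command. I'll lift off and check that the dispenser stayed put.

```bash
python3 -m handwheel '[{"tx":0,"ty":0,"tz":-0.003,"ax":0,"ay":0,"az":0,"jaw":-1},{"tx":0,"ty":0,"tz":-0.005,"ax":0,"ay":0,"az":0,"jaw":-1},{"tx":0,"ty":0,"tz":-0.01,"ax":0,"ay":0,"az":0,"jaw":-1},{"tx":0,"ty":0,"tz":-0.02,"ax":0,"ay":0,"az":0,"jaw":-1},{"tx":0,"ty":0,"tz":-0.02,"ax":0,"ay":0,"az":0,"jaw":-1},{"tx":0,"ty":0,"tz":-0.02,"ax":0,"ay":0,"az":0,"jaw":-1},{"tx":0,"ty":0,"tz":-0.022,"ax":0,"ay":0,"az":0,"jaw":-1},{"tx":0,"ty":0,"tz":0,"ax":0,"ay":0,"az":0,"jaw":-1},{"tx":0,"ty":0,"tz":0,"ax":0,"ay":0,"az":0,"jaw":-1},{"tx":0,"ty":0,"tz":0,"ax":0,"ay":0,"az":0,"jaw":-1}]'
python3 - <<'E'
from h import *
c=wrist("w9");a=cv2.imread("pics/w8.png",0);b=cv2.imread("pics/w9.png",0)
print(cv2.phaseCorrelate(np.float32(a[:180]),np.float32(b[:180])))
r=cv2.HoughCircles(cv2.medianBlur(b,5),cv2.HOUGH_GRADIENT,1.5,15,param1=80,param2=20,minRadius=12,maxRadius=45)
for x,y,rr in r[0]:
    if abs(x-319)<15 and abs(y-196)<20: print(x,y,rr,ray2plane(c,[(x,y)],.062).round(4))
# wheel check: dark pixels round the hub at r=80 mm
from workcell import optics
s=optics.camera("side");g=cv2.cvtColor(s["color"],cv2.COLOR_RGB2GRAY)
for ang in(157,-158,-113,-68,-23,22,67,112):
    P=[[.5704+q*np.cos(np.radians(ang)),-.1221+q*np.sin(np.radians(ang)),.074] for q in(.05,.06,.074,.08,.085)]
    print(ang,[int(g[int(round(v)),int(round(u))]) for u,v in project(s,P)])
E
```

```text
time: 24.6
ee_pos: [0.6148, -0.0115, 0.1211]
tcp_rot: [-179.9, 0.0, 84.0]
wrist_force: [-0.3, 0.5, 0.5]
opening: -0.0002
grasp_force: 0.0
24.6 [ 0.6148 -0.0115  0.1211] [-1.7989e+02  1.0000e-02  8.4040e+01] [-1.1 13.2 10.8 87.7 -0.  94.9] [-0.27  0.54  0.46] -0.00021590423207483022
((1.0151960093876937, -0.5980209613183405), 0.47588509182135263)
321.75 195.75 18.45 [[ 0.616 -0.01   0.062]]
333.75 180.75 44.1 [[6.259e-01 5.000e-04 6.200e-02]]
157 [94, 97, 119, 98, 97]
-158 [97, 84, 41, 79, 74]
-113 [89, 87, 159, 173, 172]
-68 [90, 97, 176, 174, 172]
-23 [91, 81, 51, 87, 44]
22 [91, 112, 184, 168, 166]
67 [91, 92, 120, 187, 184]
112 [88, 89, 90, 185, 186]
```

The dispenser stayed in place, the long lobe is over the chute, and the button is released. Handing in.

```bash
python3 -c "
from workcell import workorder
print(workorder.job_done())"
```

```text
the job is handed in; nothing more can be done
None
```

The job is handed in with no verdict returned: the long lobe rests over the chute after two clicks, the button went to its stop and the finger lifted clear, and the dispenser shows no measurable shift; I viewed 11 pictures, one over the limit of 10.

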